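# Start a timed stirring run

## Robot

A 6-joint arm with a two-finger parallel gripper is mounted at the origin on the work surface. World frame = base frame: x ahead of the robot, y to its left, z up, the work surface at z = 0. Lengths are in mm, angles in rad, forces in N, time in s.
With the tool pointing down it reaches from about 350 to 975 mm from the base axis. Payload 7.1 kg.
Tool frame: the origin (TCP) lies midway between the tips of the shut fingers; the grasp point (between the pads) lies 19 mm behind it (ctrl.grasp_offset is the distance from the TCP to the grasp point, in mm); z points along the fingers, y is the line along which they close (so a half turn about z gives the same grasp; the last joint's range is limited). The gripper opens to 88 mm and grips with 3 to 60 N. Pads are 20 mm wide; open, the fingers measure 115 mm over their backs; the gripper's body (75 mm by 178 mm) begins 61 mm behind the grasp point.
Start: joints at [-1.186, 0.423, 1.63, -0, 1.089, -0.019], TCP at [245.588, -574.71, 222.675] pointing down, gripper open.
Joint ranges: [-3, 3], [-0.9, 2.11], [0.09, 2.58], [-1.31, 4.45], [0.11, 2.69], [-2.54, 2.54]. Speed limits (rad/s): [2.39, 2.39, 3.01, 3.14, 3.14, 3.14].

## Interface

Orientations are given as a rotation vector (axis times angle).
In Python, from workcell import ctrl gives the robot as it stands. The module is installed in compiled form; this text tells all that it offers.
- The arm moves only by the tool servo_tool, never from a script. Its argument "rows" is a list of rows, each a list of 7 numbers: the turn, a rotation vector about the tool's x, y, z as a fraction of full scale, then the shift along the tool's x, y, z as a fraction of full scale, then the finger opening in mm, from 0 to 87.8. A call has 1 to 10 rows; each row is the pose to reach, as a shift and turn from the pose commanded when the call began, along the tool's axes at that moment; what a row does not reach only later rows make up. Full scale, the value 1, is 20 cm for a shift and 1.5 rad for a turn. A row lasts 1/8 s, in which the tool goes at most 62.5 mm and 10.7 degrees, less where a joint would pass 70% of its speed; a pose out of reach is approached as far as the arm can. A call with a number of a shift or a turn outside -1 to 1 is refused whole. A call with a gripper value outside its range is refused whole. The fingers move at their own pace and stop on an object; the grip force is fixed at half the most. Time passes only in rows, so rows that repeat a pose let the fingers close. It gives the time, the measured TCP pose, the force, the opening and the grip force at its end, in the units of the state.
- ctrl.get_obs(): the state, without advancing time (a new reading comes with each control period).
- ctrl.get_image(name): name is "scene" or "top" or "wrist"; returns (picture, depth): 384x512x3 uint8, red, green, blue; 384x512 float32, mm along the optical axis (not along the pixel's ray), 0 where there is no reading.
- ctrl.camera_info(name): a dict with "intrinsics" (3x3 intrinsics, pixels), "R" (3x3) and "t" (3): a world point X has camera coordinates R X + t. Camera axes: x right, y down, z forward; pixel columns grow to the right and rows downward; lengths in mm; the calibration is good to about 2 mm. A picture is of the moment at which its call begins: read the wrist's pose just before it. camera_info takes no time and is no camera call; for the wrist camera it gives the pose at the moment of the call.
- ctrl.close_job(): hands the job in; it is judged then, once.
The state is a dict: "t": time; "qpos": joint angles; "qvel": joint speeds; "joint_torque": joint torques, N m; "ee_pos": TCP position; "orientation": TCP orientation; "ft_force": force on the tool from outside, world axes, zero at the start; "moment": the same for the moment, N m; "width": finger opening in mm; "grasp_force": force on a finger pad.
Only numpy, scipy, OpenCV 4.12 (cv2) and the standard library are available. Lean on these libraries where they do the work, as an engineer would, in place of code of your own. Each camera call takes 0.05 s, during which the arm holds its last target. There are 200 camera calls.

## Task

Start the timed stirring run with the fingertips alone: on the power box push the raised far half of the wide rocker down until it is fully over, then press the long bar key on the front deck of the stirrer all the way down (it stays down), then press the tall round plunger of the bench timer all the way down and let it come back up. Do them in that order, press none of the other switches and keys, and do not lift anything or push it out of place: the timer, the steel beaker and everything else stay where they stand.

Things in the scene. Friction and masses are not known exactly. Their poses are not given: they have to be found in the camera images.
- powerbox: Fixed grey painted box, 140 mm deep (its x) x 190 wide (its y) x 60 high, three grey rockers on top with their pivots across the box at its x = -20 mm. Origin: centre of the underside on the table; x points from its front (robot side) to its back, y to its left, z up. It may stand left, middle or right, yawed up to 0.25 rad; so may the stirrer and the timer.
- wide_rocker (a joint): Tilt of the wide rocker (50 mm long in the box's x, 44 wide in y, centred at box y = +45 mm; the two others are 24 mm wide). About 0 rad as found: far (+x) half raised, its edge 15 mm above the box top. 0.44 rad: fully over, far half down on its stop. It stays where it is left; friction needs about 2 to 5 N on the far half, by how far from the pivot it is pushed.
- wide_rocker_far (a point): Point on the top face of the wide rocker, 18 mm from the pivot on the far half, mid-width: where to push, straight down. It sinks about 8 mm from off to fully over. z is the rocker's face normal.
- aux_a_far (a point): The same point on the first narrow rocker (50 x 24 mm), centred at box y = -15 mm, as found switched off; leave alone.
- aux_b_far (a point): The same point on the second narrow rocker (50 x 24 mm), centred at box y = -62 mm, as found switched on; leave alone.
- stirrer: Fixed white magnetic stirrer, 220 deep (x) x 150 wide (y) mm. Its front deck (x = -110 to -35 mm) is 55 mm high and carries the keys; behind it the body is 72 mm high with a round steel plate (r 62 mm, top at 85 mm) on which the beaker stands. Origin: centre of the underside; x front to back, z up.
- bar_key (a joint): Depth of the stirrer's long black bar key (20 x 50 mm, long in y, centred at x = -80, y = +25 mm of the stirrer). Near 0 as found (top 10 mm above the deck), 0.006 m fully down. It stays where it is left; friction about 3 N.
- bar_key_top (a point): Centre of the bar key's top face; moves with it. Push straight down.
- square_key (a joint): Depth of the stirrer's black square key (20 x 20 mm, centred at x = -80, y = -48 mm of the stirrer); springs back, 0.006 m fully down. Leave alone.
- timer: Loose grey bench timer, 90 deep (x) x 140 wide (y) x 50 high mm, 0.5 to 0.85 kg. Origin: centre of the underside; x front to back, y to its left, z up.
- plunger (a joint): Depth of the timer's tall round plunger (26 mm across, centred at x = +10, y = +36 mm of the timer, top 20 mm above its case when up). Springs back; 0 up, 0.008 m fully down, which takes 5 N.
- plunger_top (a point): Centre of the plunger's top face; moves with it. Push straight down.
- low_key (a joint): Depth of the timer's low square key (20 x 20 mm, 6 mm above the case, centred at x = +10, y = -36 mm of the timer); springs back, 0.005 m fully down. Leave alone.
- beaker: Open steel beaker, tapered, 80 mm across its rim, 80 high, loose on the stirrer's plate. Origin: centre of underside.
- vial: Small glass jar, 28 mm across, 45 high, loose on the back part of the power box's top. Origin: centre of underside.
- scoop: Steel spatula with a wooden handle, 170 mm long, lying on the table on the robot side of the timer. Origin: underside, mid-length.
- jar: Amber jar, 44 mm across, 55 high, on the table in front of the stirrer. Origin: centre of underside.
- bottle: Amber bottle, 68 mm across, 150 high, at the back. Origin: centre of underside.
- funnel: Orange funnel standing on its mouth, 84 mm across, 85 high, at the back. Origin: centre of underside.
- rack: Steel test-tube rack, 200 x 70 mm, tubes up to 120 high, at the left. Origin: centre of underside.
- dish: White dish, 100 mm across, 30 high, at the right. Origin: centre of underside.
Things that resemble listed ones, but are neither listed nor needed, are in the scene too. Leave any yellow look-alike of the powerbox alone. What is shaped like the timer but pink is not meant.

How it is judged (in metres and radians):
On the way, in this order (a step that is already met when the one before it is completed fails the run):
1. the wide rocker is fully over (value of joint wide_rocker above 0.36 rad), for 0.1 s.
2. then the bar key is fully down (value of joint wide_rocker above 0.36 rad and value of joint bar_key above 0.0048 m), for 0.1 s.
3. then the timer's plunger is pressed fully down (all of step 2 and value of joint plunger above 0.006 m), for 0.05 s.
At the end, for the whole second after the job is handed in: Wide rocker over (past 0.36 of 0.44 rad), bar key down (past 4.8 of 6 mm), plunger and both square keys up (within 2 mm), narrow rockers unmoved (4 mm at their far halves), timer at rest within 20 mm and each bystander within 30 mm of where it stood (all of step 2 and value of joint each of plunger, square_key, low_key below 0.002 m and distance of each of aux_a_far, aux_b_far from where it was at the start of the episode below 0.004 m and distance of each of beaker, vial, scoop, jar, bottle, funnel, rack, dish from where it was at the start of the episode below 0.03 m and distance of timer from where it was at the start of the episode below 0.02 m and linear speed of timer below 0.02 m/s); the robot touches nothing.
It fails at once if the bar key is pressed before the wide rocker is over (not (value of joint wide_rocker above 0.36 rad) and value of joint bar_key above 0.003 m).
It fails at once if the plunger is pressed before the bar key is down (not (value of joint bar_key above 0.0048 m) and value of joint plunger above 0.004 m).
It fails at once if a wrong key is pressed or a narrow rocker switched (value of joint any of square_key, low_key above 0.003 m or distance of any of aux_a_far, aux_b_far from where it was at the start of the episode above 0.004 m).
It fails at once if the timer is shifted more than 20 mm or lifted (distance of timer from where it was at the start of the episode above 0.02 m or height (world z) of timer above 0.008 m).
It fails at once if a bystander is shifted or lifted more than 30 mm (distance of any of beaker, vial, scoop, jar, bottle, funnel, rack, dish from where it was at the start of the episode above 0.03 m).
It also fails if it takes over 48 s, if anything falls off the work surface, if the arm or the gripper's body presses on something with over 40 N, if the wrist force passes 120 N, or if a joint passes its speed limit or range.

## Working session

There is one attempt and no reset: what is moved stays moved. The work goes in short steps, Python scripts to look and compute and a tool call to move; the robot and the scene stay as the last step left them, time stands still between calls to the robot, and variables do not carry over. Pictures are saved under pics/ and viewed, at most 10 in all, crops included, and the job is handed in when it is done.

Besides the shell and the picture viewer there is one more tool, called after ">>>" as a command line: name --pt "numbers of a row" for each row, then --argument value for the rest. servo_tool: Moves the arm, as the interface text tells. Its arguments: {"type":"object","properties":{"rows":{"type":"array","items":{"type":"array","items":{"type":"number"}}}},"required":["rows"]}

```bash
mkdir -p pics
cat > h.py <<'E'
import numpy as np, cv2
from workcell import ctrl
def grab(n):
    ci=ctrl.camera_info(n); im,d=ctrl.get_image(n); return im,d,ci
def save(n,im): cv2.imwrite(n,cv2.cvtColor(im,cv2.COLOR_RGB2BGR))
def world(ci,d,u,v):
    z=d[v,u]; K=np.array(ci["intrinsics"]);p=np.linalg.inv(K)@np.array([u,v,1.])*z
    return np.array(ci["R"]).T@(p-np.array(ci["t"]))
def cloud(ci,d):
    K=np.array(ci["intrinsics"]);v,u=np.mgrid[:d.shape[0],:d.shape[1]]
    p=np.stack([u,v,np.ones_like(u)],-1)@np.linalg.inv(K).T*d[...,None]
    return (p-np.array(ci["t"]))@np.array(ci["R"])
E
python3 - <<'E'
from h import *
o=ctrl.get_obs();print(o['t'],o['ee_pos'],o['orientation'])
for n in("scene","top"):
    im,d,ci=grab(n);save(f"pics/{n}0.png",im);np.savez(f"{n}0.npz",im=im,d=d,**{k:np.array(ci[k]) for k in("intrinsics","R","t")})
    print(n,np.array(ci["R"]).round(2).tolist(),-np.array(ci["R"]).T@np.array(ci["t"]))
E
```

```text
0.0 [ 245.36000713 -574.23843063  221.90631121] [-3.07636626e+00 -6.29638469e-01  4.48643147e-04]
scene [[-0.67, 0.74, 0.01], [0.41, 0.39, -0.82], [-0.61, -0.55, -0.57]] [1173.76577186  618.38721243  723.5089784 ]
top [[-0.03, -1.0, -0.03], [-1.0, 0.03, -0.06], [0.06, 0.03, -1.0]] [ 403.42791119  -11.10115362 1108.59632686]
```

View pics/scene0.png

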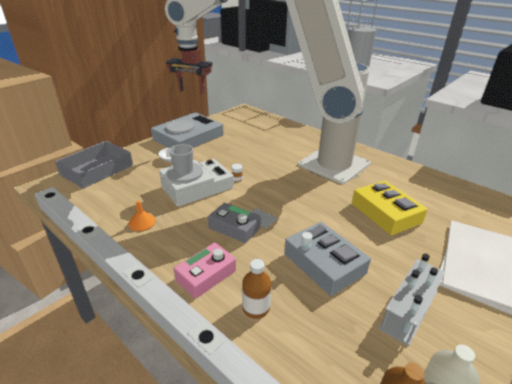

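View pics/top0.png

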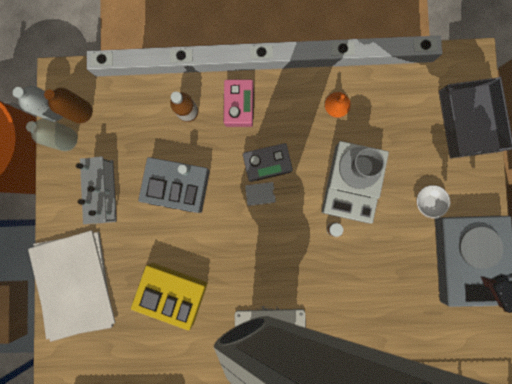

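Candidates in the top view:
- **Power box:** grey at (173,186), or the yellow look-alike at (168,297). I choose grey.
- **Stirrer:** white at (356,182), or the blue-grey hotplate at (475,260). I choose white.
- **Timer:** grey at (267,163), or pink at (238,103). I choose grey.

The wide rocker is at (157,188), the bar key at (342,206), and the plunger at (254,160).

```bash
cat > m.py <<'E'
from h import *
f=np.load("top0.npz");d=f["d"];im=f["im"];P=cloud(f,d)
def fit(name,box,z0,z1,dims):
    u0,u1,v0,v1=box;m=np.zeros(d.shape,bool);m[v0:v1,u0:u1]=1
    m&=(P[...,2]>z0)&(P[...,2]<z1)
    n,l,s,_=cv2.connectedComponentsWithStats(m.astype(np.uint8));k=1+np.argmax(s[1:,4]);q=P[l==k]
    (c,(w,h),a)=cv2.minAreaRect(q[:,:2].astype(np.float32))
    a=np.deg2rad(a);a=(a+np.pi/4)%(np.pi/2)-np.pi/4
    print(name,"c",np.round(c,1),"wh",round(w,1),round(h,1),"yaw",round(a,3),"z",np.median(q[:,2]).round(1))
    return np.array(c),a
def pt(c,a,x,y): return (np.array([[np.cos(a),-np.sin(a)],[np.sin(a),np.cos(a)]])@[x,y]+c)
def px(p):
    c=f["intrinsics"]@(f["R"]@p+f["t"]);return c[:2]/c[2]
c,a=fit("box",(130,215,148,220),45,100,0)
T=[("rock",pt(c,a,-2,45),72),("auxA",pt(c,a,-2,-15),72)]
c,a=fit("stir",(318,395,135,228),45,80,0)
T+=[("bar",pt(c,a,-80,25),65),("sq",pt(c,a,-80,-48),65)]
c,a=fit("timer",(238,298,138,188),40,80,0)
T+=[("plunger",pt(c,a,10,36),70),("low",pt(c,a,10,-36),56)]
big=cv2.resize(im[130:240,120:400],None,fx=2.8,fy=2.8,interpolation=cv2.INTER_CUBIC)
for n,p,z in T:
    u=px(np.r_[p,z]);r=u.round().astype(int);print(n,p.round(1),u.round(1),"z",P[r[1]-2:r[1]+3,r[0]-2:r[0]+3,2].round(0).max(),P[r[1],r[0]].round(1))
    cv2.circle(big,tuple(((u-[120,130]+.5)*2.8).astype(int)),3,(255,0,0),1)
save("pics/crop1.png",big)
E
python3 m.py
```

```text
box c [502.2 284.1] wh 190.8 141.7 yaw -0.216 z 60.1
stir c [ 492.2 -269.9] wh 150.8 220.6 yaw -0.249 z 61.7
timer c [564.1  -7.4] wh 91.4 140.1 yaw 0.196 z 49.7
rock [509.9 328.5] [155.9 181.8] z 79.0 [509.3 327.9  73.1]
auxA [497.  269.9] [175.3 185.4] z 77.0 [498.3 270.4  73.4]
bar [ 420.8 -226. ] [342.1 205.7] z 68.0 [ 420.1 -226.2   61.7]
sq [ 402.8 -296.8] [366.5 211.1] z 68.0 [ 403.1 -295.7   63.7]
plunger [566.9  29.9] [254.5 159.7] z 74.0 [566.7  31.5  65.2]
low [580.9 -40.7] [277.7 155. ] z 60.0 [581.2 -41.6  53.8]
```

View pics/crop1.png

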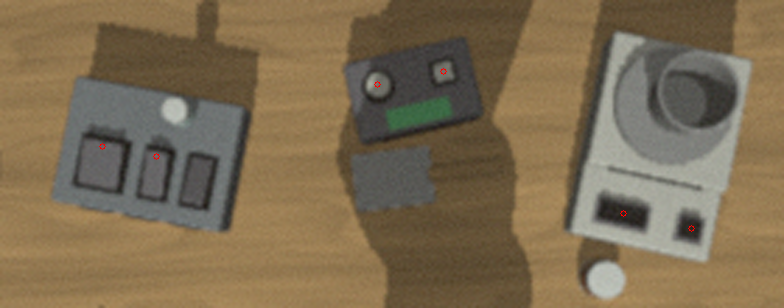

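>>> servo_tool --pt "0 0 0 0.75 -0.9 -0.1 0" --pt "0 0 0 0.75 -0.9 -0.1 0" --pt "0 0 0 0.75 -0.9 -0.1 0" --pt "0 0 0 0.75 -0.9 -0.1 0" --pt "0 0 0 0.75 -0.9 -0.1 0"

```text
t: 0.72
ee_pos: [313.1, -347.6, 242.8]
orientation: [-3.076, -0.635, 0.0]
ft_force: [0.6, -0.7, 0.1]
width: 41.4
grasp_force: 0.0
```

>>> servo_tool --pt "0 0 0 0.75 -0.9 0 0" --pt "0 0 0 0.75 -0.9 0 0" --pt "0 0 0 0.75 -0.9 0 0" --pt "0 0 0 0.75 -0.9 0 0" --pt "0 0 0 0.75 -0.9 0 0"

```text
t: 1.35
ee_pos: [380.8, -124.3, 242.6]
orientation: [3.076, 0.637, 0.0]
ft_force: [-0.3, 0.6, 1.0]
width: 0.5
grasp_force: 0.0
```

>>> servo_tool --pt "0 0 0 0.75 -0.9 0 0" --pt "0 0 0 0.75 -0.9 0 0" --pt "0 0 0 0.75 -0.9 0 0" --pt "0 0 0 0.75 -0.9 0 0" --pt "0 0 0 0.75 -0.9 0 0"

```text
t: 1.98
ee_pos: [448.8, 99.7, 242.5]
orientation: [3.077, 0.634, 0.001]
ft_force: [0.2, -0.6, 1.6]
width: 0.2
grasp_force: 0.0
```

```bash
cat >> h.py <<'E'
from scipy.spatial.transform import Rotation as R_
def goto(p,yaw=None):
    o=ctrl.get_obs();R=R_.from_rotvec(o['orientation']).as_matrix()
    y=np.arctan2(R[1,0],R[0,0]);D=R.T@(np.array(p)-o['ee_pos'])/200
    print("t",o['t'],"p",np.round(o['ee_pos'],1),"tilt",R[:,2].round(4),"yaw",y.round(3),"shift",D.round(3),"turn",None if yaw is None else round((y-yaw)/1.5,3),"F",np.round(o['ft_force'],1),"w",np.round(o['width'],1))
E
python3 -c "
from h import *
goto([510,328.5,160],-.216)"
```

```text
t 1.975 p [448.8  99.7 242.5] tilt [ 5.e-04 -1.e-04 -1.e+00] yaw 0.406 shift [ 0.733 -0.93   0.412] turn 0.415 F [ 0.2 -0.6  1.6] w 0.2
```

>>> servo_tool --pt "0 0 0.415 0.733 -0.93 0.2 0" --pt "0 0 0.415 0.733 -0.93 0.2 0" --pt "0 0 0.415 0.733 -0.93 0.2 0" --pt "0 0 0.415 0.733 -0.93 0.412 0" --pt "0 0 0.415 0.733 -0.93 0.412 0" --pt "0 0 0.415 0.733 -0.93 0.412 0" --pt "0 0 0.415 0.733 -0.93 0.412 0"

```text
t: 2.85
ee_pos: [509.6, 325.5, 161.2]
orientation: [-3.123, 0.345, -0.001]
ft_force: [-0.2, -0.0, 0.4]
width: 0.6
grasp_force: 0.0
```

Run:
```python
from h import *
goto([510,328.5,85],-.216)
im,d,ci=grab("wrist");save("pics/w1.png",im)
P=cloud(ci,d);m=(P[...,2]>62)&(P[...,2]<80)&(abs(P[...,0]-500)<60)&(abs(P[...,1]-328)<40)
n,l,s,_=cv2.connectedComponentsWithStats(m.astype(np.uint8))
for k in range(1,n):
    if s[k,4]>100:
        q=P[l==k];print(s[k,4],cv2.minAreaRect(q[:,:2].astype(np.float32)),q[:,2].max())
```

```text
t 2.85 p [509.6 325.5 161.2] tilt [ 6.e-04 -0.e+00 -1.e+00] yaw -0.22 shift [-0.001 -0.015  0.381] turn -0.003 F [-0.2 -0.   0.4] w 0.6
2771 ((495.815673828125, 330.3134765625), (68.46031951904297, 68.72410583496094), 76.40242767333984) 77.06482863612804
109 ((463.21600341796875, 292.6173400878906), (8.953721046447754, 29.12582015991211), 89.36361694335938) 67.40909365353917
```

View pics/w1.png

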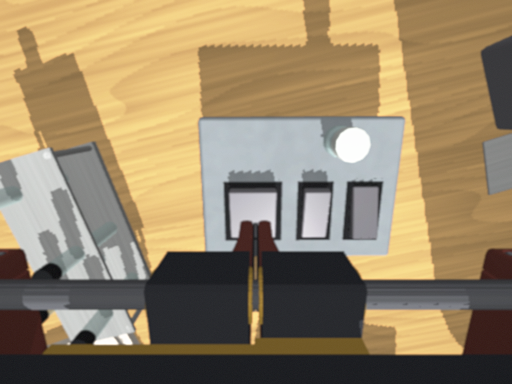

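The crop shows the grey power box with the wide rocker at (252,210), and the fingertips line up with it at column 257. Next I descend.

>>> servo_tool --pt "0 0 0 0 -0.015 0.2 0" --pt "0 0 0 0 -0.015 0.38 0" --pt "0 0 0 0 -0.015 0.42 0" --pt "0 0 0 0 -0.015 0.44 0" --pt "0 0 0 0 -0.015 0.455 0" --pt "0 0 0 0 -0.015 0.465 0" --pt "0 0 0 0 -0.015 0.475 0" --pt "0 0 0 0 -0.015 0.475 0"

```text
t: 3.9
ee_pos: [512.2, 330.6, 68.1]
orientation: [-3.121, 0.342, -0.008]
ft_force: [2.7, -6.2, 13.9]
width: 0.5
grasp_force: 6.6
```

>>> servo_tool --pt "0 0 0 0 0.01 0.01 0" --pt "0 0 0 0 0.01 0.01 0" --pt "0 0 0 0 0.01 0.01 0"

```text
t: 4.28
ee_pos: [512.3, 330.4, 67.8]
orientation: [-3.118, 0.342, -0.01]
ft_force: [-2.1, -2.1, 23.7]
width: 0.4
grasp_force: 11.5
```

```bash
cat > look.py <<'E'
from h import *
import sys
im,d,ci=grab("wrist");P=cloud(ci,d)
c=np.array([502.2,284.1]);a=-.216
q=P[...,:2]-c;bx=q@[np.cos(a),np.sin(a)];by=q@[-np.sin(a),np.cos(a)]
for y in (30,60,-15):
    print(y,[(x,round(float(np.median(P[...,2][(abs(bx-x)<3)&(abs(by-y)<4)])),1)) for x in (-40,-30,-20,-10,-3,2) if ((abs(bx-x)<3)&(abs(by-y)<4)).sum()>3])
goto([510,328.5,62],-.216)
save(sys.argv[1],im)
E
python3 look.py pics/w2.png
```

```text
30 [(-10, 69.3), (-3, 68.0), (2, 66.8)]
60 [(-10, 68.8), (-3, 68.0), (2, 66.8)]
-15 [(-20, 71.6), (-10, 73.5), (-3, 74.9), (2, 75.0)]
t 4.325 p [512.3 330.4  67.8] tilt [ 0.0069  0.0044 -1.    ] yaw -0.219 shift [-0.009  0.012  0.029] turn -0.002 F [-1.1 -2.2 23.5] w 0.4
```

View pics/w2.png

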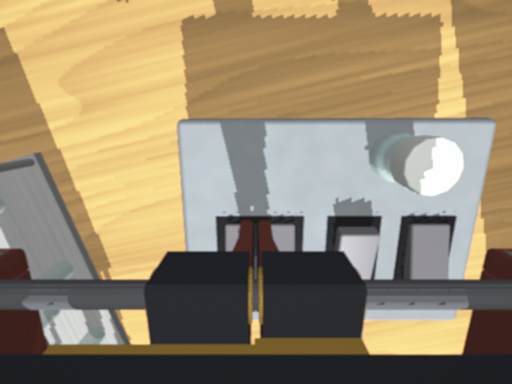

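The wide rocker now slopes down at its far end. The force rises without further motion, so it is on its stop. Next I move to the stirrer.

>>> servo_tool --pt "0 0 0 0 0 -0.3 0" --pt "0 0 0 0 0 -0.6 0" --pt "0 0 0 0 0 -0.8 0" --pt "0 0 0 0 0 -0.8 0" --pt "0 0 0 0.05 0.9 -0.8 0" --pt "0 0 0 0.05 0.9 -0.8 0" --pt "0 0 0 0.05 0.9 -0.8 0" --pt "0 0 0 0.05 0.9 -0.8 0" --pt "0 0 0 0.05 0.9 -0.8 0"

```text
t: 5.45
ee_pos: [479.9, 150.6, 222.9]
orientation: [-3.122, 0.344, 0.0]
ft_force: [-0.8, 0.0, -0.1]
width: 0.3
grasp_force: 0.0
```

>>> servo_tool --pt "0 0 0 0.05 0.9 0 0" --pt "0 0 0 0.05 0.9 0 0" --pt "0 0 0 0.05 0.9 0 0" --pt "0 0 0 0.05 0.9 0 0" --pt "0 0 0 0.05 0.9 0 0"

```text
t: 6.08
ee_pos: [451.2, -26.5, 223.1]
orientation: [-3.122, 0.342, -0.0]
ft_force: [-0.4, 0.9, 0.2]
width: 0.6
grasp_force: 0.0
```

```bash
python3 -c "
from h import *
goto([420.8,-226,200],-.249)"
```

```text
t 6.075 p [451.2 -26.5 223.1] tilt [ 1.e-04  5.e-04 -1.e+00] yaw -0.218 shift [0.068 1.007 0.115] turn 0.02 F [-0.4  0.9  0.2] w 0.6
```

>>> servo_tool --pt "0 0 0.02 0.068 1.0 0 0" --pt "0 0 0.02 0.068 1.0 0 0" --pt "0 0 0.02 0.068 1.0 0 0" --pt "0 0 0.02 0.068 1.0 0 0" --pt "0 0 0.02 0.068 1.0 0.35 0" --pt "0 0 0.02 0.068 1.0 0.35 0" --pt "0 0 0.02 0.068 1.0 0.35 0"

```text
t: 6.95
ee_pos: [421.1, -224.3, 153.5]
orientation: [-3.117, 0.386, 0.002]
ft_force: [0.4, -0.7, 0.7]
width: 0.3
grasp_force: 0.0
```

Run:
```python
from h import *
goto([420.8,-226,65],-.249)
im,d,ci=grab("wrist");save("pics/w3.png",im)
K=np.array(ci["intrinsics"]);R=np.array(ci["R"]);t=np.array(ci["t"])
for p in ([420.8,-226,65],[402.8,-296.8,65]):
    c=K@(R@np.array(p)+t);print((c[:2]/c[2]).round())
```

```text
t 6.95 p [ 421.1 -224.3  153.5] tilt [-1.1e-03  9.0e-04 -1.0e+00] yaw -0.246 shift [0.001 0.009 0.442] turn 0.002 F [ 0.4 -0.7  0.7] w 0.3
[256. 196.]
[335. 197.]
```

View pics/w3.png

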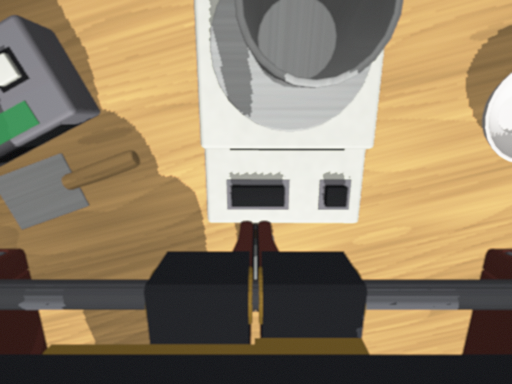

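Bar key at (257,195) matches my projection at (256,196), and the square key at (336,196) is clear. I press the bar key.

>>> servo_tool --pt "0 0 0 0 0.006 0.2 0" --pt "0 0 0 0 0.006 0.38 0" --pt "0 0 0 0 0.006 0.42 0" --pt "0 0 0 0 0.006 0.44 0" --pt "0 0 0 0 0.006 0.455 0" --pt "0 0 0 0 0.006 0.465 0" --pt "0 0 0 0 0.006 0.473 0" --pt "0 0 0 0 0.006 0.478 0" --pt "0 0 0 0 0.006 0.478 0"

```text
t: 8.12
ee_pos: [421.3, -227.4, 59.0]
orientation: [3.116, -0.39, 0.004]
ft_force: [0.2, 2.3, 15.7]
width: 0.4
grasp_force: 7.7
```

>>> servo_tool --pt "0 0 0 0 0 0.008 0" --pt "0 0 0 0 0 0.008 0" --pt "0 0 0 0 0 0.008 0"

```text
t: 8.5
ee_pos: [421.3, -227.4, 58.6]
orientation: [3.116, -0.39, 0.004]
ft_force: [-4.0, 4.7, 32.8]
width: 0.3
grasp_force: 16.5
```

The force doubled for 0.4 mm of travel, so the key is at its stop. I raise the tool and check the bar and plunger.

>>> servo_tool --pt "0 0 0 0 0 -0.3 0" --pt "0 0 0 0 0 -0.55 0" --pt "0 0 0 0 0 -0.75 0" --pt "0 0 0 0 0 -0.75 0" --pt "0 0 0 0 0 -0.75 0"

```text
t: 9.12
ee_pos: [419.4, -226.5, 205.3]
orientation: [-3.117, 0.39, 0.002]
ft_force: [-0.2, 0.2, 0.5]
width: 0.8
grasp_force: 0.0
```

Run:
```python
from h import *
im,d,ci=grab("wrist");P=cloud(ci,d)
for n,x,y in(("bar",420.8,-226),("sq",402.8,-296.8),("deck",411,-262)):
    print(n,np.median(P[...,2][np.hypot(P[...,0]-x,P[...,1]-y)<6]))
goto([566.9,29.9,130],-.22)
```

```text
bar 61.27259832424409
sq 293.21051283283236
deck 56.41781242688728
t 9.175 p [ 419.1 -226.4  204.8] tilt [-0.0023  0.0011 -1.    ] yaw -0.249 shift [ 0.401 -1.424  0.374] turn -0.019 F [ 0.3  0.7 -0.9] w 0.7
```

>>> servo_tool --pt "0 0 0 0.2 -0.71 0 0" --pt "0 0 0 0.2 -0.71 0 0" --pt "0 0 0 0.2 -0.71 0 0" --pt "0 0 0 0.2 -0.71 0 0"

```text
t: 9.68
ee_pos: [493.4, -97.7, 204.3]
orientation: [-3.118, 0.385, 0.005]
ft_force: [0.1, -0.6, -1.0]
width: 0.5
grasp_force: 0.0
```

>>> servo_tool --pt "0 0 0 0.2 -0.71 0 0" --pt "0 0 0 0.2 -0.71 0 0" --pt "0 0 0 0.2 -0.71 0 0" --pt "0 0 0 0.2 -0.71 0.2 0" --pt "0 0 0 0.2 -0.71 0.2 0" --pt "0 0 0 0.2 -0.71 0.2 0"

```text
t: 10.42
ee_pos: [567.3, 27.6, 166.4]
orientation: [3.117, -0.392, -0.001]
ft_force: [-0.1, -0.5, 0.3]
width: 0.4
grasp_force: 0.0
```

Run:
```python
from h import *
goto([566.9,29.9,70],-.249)
im,d,ci=grab("wrist");save("pics/w4.png",im)
K=np.array(ci["intrinsics"]);R=np.array(ci["R"]);t=np.array(ci["t"])
c=K@(R@np.array([566.9,29.9,70])+t);print((c[:2]/c[2]).round())
```

```text
t 10.425 p [567.3  27.6 166.4] tilt [-8.e-04 -2.e-04 -1.e+00] yaw -0.25 shift [-0.004 -0.011  0.482] turn -0.001 F [-0.1 -0.5  0.3] w 0.4
[252. 195.]
```

View pics/w4.png

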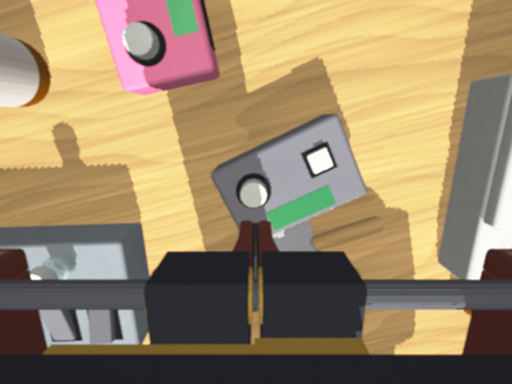

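The plunger top is at (254,190), about 3 mm beyond my projection. I correct slightly and press.

>>> servo_tool --pt "0 0 0 0.006 -0.008 0.2 0" --pt "0 0 0 0.006 -0.008 0.4 0" --pt "0 0 0 0.006 -0.008 0.45 0" --pt "0 0 0 0.006 -0.008 0.475 0" --pt "0 0 0 0.006 -0.008 0.49 0" --pt "0 0 0 0.006 -0.008 0.505 0" --pt "0 0 0 0.006 -0.008 0.518 0" --pt "0 0 0 0.006 -0.008 0.526 0" --pt "0 0 0 0.006 -0.008 0.526 0"

```text
t: 11.6
ee_pos: [570.2, 29.9, 62.2]
orientation: [-3.117, 0.39, -0.003]
ft_force: [-0.8, -1.8, 12.4]
width: 0.6
grasp_force: 6.1
```

>>> servo_tool --pt "0 0 0 0 0 0.005 0" --pt "0 0 0 0 0 0.005 0" --pt "0 0 0 0 0 -0.05 0" --pt "0 0 0 0 0 -0.2 0" --pt "0 0 0 0 0 -0.45 0" --pt "0 0 0 0 0 -0.6 0" --pt "0 0 0 0 0 -0.6 0" --pt "0 0 0 0 0 -0.6 0"

```text
t: 12.6
ee_pos: [568.3, 30.1, 179.9]
orientation: [3.117, -0.39, -0.003]
ft_force: [0.2, 0.2, -0.5]
width: 0.6
grasp_force: 0.0
```

Run:
```python
from h import *
im,d,ci=grab("wrist");P=cloud(ci,d)
print("plunger z",np.median(P[...,2][np.hypot(P[...,0]-568,P[...,1]-31)<6]))
f=np.load("top0.npz");im,d,ci=grab("top");A=cloud(f,f["d"])[...,2];B=cloud(ci,d)[...,2]
goto([567,30,180])
for n,x,y in(("bar",420.8,-226),("rock",509,328),("auxA",497,270),("auxB",487,224)):
    print(n,*[np.median(C[...,2][np.hypot(C[...,0]-x,C[...,1]-y)<6]).round(1) for C in(cloud(f,f["d"]),cloud(ci,d))])
save("pics/top1.png",im)
```

```text
plunger z 71.89415818297016
t 12.7 p [568.1  30.  179.3] tilt [-0.0029 -0.     -1.    ] yaw -0.249 shift [-0.005  0.001 -0.004] turn None F [-0.1  0.5  0.7] w 0.2
bar 63.9 58.4
rock 73.0 66.0
auxA 73.9 72.8
auxB 65.8 64.9
```

View pics/top1.png

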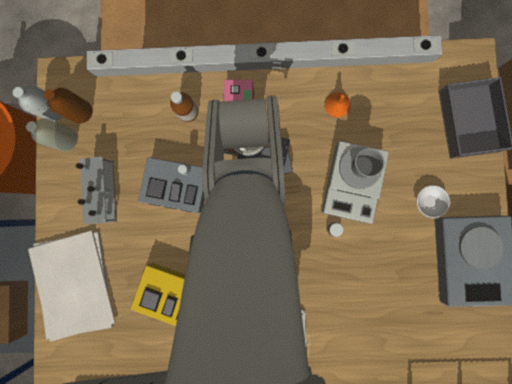

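The wide rocker and bar key sit lower, the plunger has returned, and everything in view is in place. The arm is clear, so I hand in.

```bash
python3 -c "
from workcell import ctrl
print(ctrl.close_job())"
```

```text
the job is handed in; nothing more can be done
None
```

I pressed the wide rocker, then the bar key, then the timer plunger, each to its stop, and handed the job in at about 12.7 s with the arm clear; the hand-in returned no verdict, so success is unconfirmed.

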